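# Set the rinsed empties on their drying mats

### The arm

A 7-joint arm with a two-finger parallel gripper is mounted at the origin on the work surface. World frame = base frame: x ahead of the robot, y to its left, z up, the work surface at z = 0. Lengths are in mm, angles in rad, forces in N, time in s.
With the tool pointing down it reaches from about 425 to 1025 mm from the base axis. Payload 3.6 kg.
Tool frame: the origin (TCP) lies midway between the tips of the shut fingers; the grasp point (between the pads) lies ctrl.grip_point_offset behind it (ctrl.grip_point_offset is the distance from the TCP to the grasp point, in mm); z points along the fingers, y is the line along which they close (so a half turn about z gives the same grasp; the last joint's range is limited). The gripper opens to 85 mm and grips with 20 to 120 N. Pads are 22 mm wide; open, the fingers measure 114 mm over their backs; the gripper's body (76 mm by 85 mm) begins 54 mm behind the grasp point. The pads swing forward as they close: fully open they stand 13 mm farther back than shut.
Start: joints at [-1.429, 0.591, 0.048, 1.609, -0.033, 0.943, -0.034], TCP at [169.371, 704.942, 195.802] pointing down, gripper open.
Joint ranges: [-2.69, 2.69], [-0.47, 2.24], [-1.27, 1.36], [0.19, 2.51], [-1.53, 4.68], [0.08, 2.07], [-3.09, 3.09]. Speed limits (rad/s): [2.57, 2.57, 3.14, 3.14, 3.14, 3.14, 3.14].

### API

Orientations are given as a unit quaternion [x, y, z, w].
In Python, from plant import ctrl, vision gives the robot as it stands. The module is installed in compiled form; this text tells all that it offers.
- The arm moves only by the tool move_arm, never from a script. Its arguments are lists of equal length, an entry for each row: "travel": the shift along the tool's x, y, z in mm, a list of three; "rot": the turn, a rotation vector about the tool's x, y, z in rad, a list of three; "grip": the opening, from -1 (shut) to 1 (fully open). In form: {"travel": [[x, y, z], ...], "rot": [[ax, ay, az], ...], "grip": [grip, ...]}. A call has 1 to 10 rows; each row is the pose to reach, as a shift and turn from the pose commanded when the call began, along the tool's axes at that moment; what a row does not reach only later rows make up. A row lasts 1/8 s, in which the tool goes at most 62.5 mm and 10.7 degrees, less where a joint would pass 70% of its speed; a pose out of reach is approached as far as the arm can. A call with a gripper value outside its range is refused whole. The fingers move at their own pace and stop on an object; the grip force is fixed at half the most. Time passes only in rows, so rows that repeat a pose let the fingers close. It gives the time, the measured TCP pose, the force, the opening and the grip force at its end, in the units of the state.
- ctrl.get_state(): the state, without advancing time (a new reading comes with each control period).
- vision.get_image(name): name is "scene" or "top" or "wrist"; returns the picture (420x560x3 uint8, red, green, blue); there is no depth.
- vision.camera_model(name): a dict with "fx", "fy", "cx", "cy" (pixels), "D" ([k1, k2, p1, p2, k3] as OpenCV has them; the pictures are not rectified), "T" (4x4, takes a point from camera to world coordinates). Camera axes: x right, y up, looking along -z (the intrinsics and any distortion apply to the point x, -y, -z); pixel columns grow to the right and rows downward; lengths in mm; the calibration is good to about 2 mm. A picture is of the moment at which its call begins: read the wrist's pose just before it. camera_model takes no time and is no camera call; for the wrist camera it gives the pose at the moment of the call.
- ctrl.sign_off(): hands the job in; it is judged then, once.
The state is a dict: "time_s": time; "q": joint angles; "joint_vel": joint speeds; "effort": joint torques, N m; "tool_pos": TCP position; "ee_rot": TCP orientation; "wrist_force": force on the tool from outside, world axes, zero at the start; "wrist_torque": the same for the moment, N m; "gripper_width": finger opening in mm; "finger_force": force on a finger pad.
Only numpy, scipy, OpenCV 4.12 (cv2) and the standard library are available. Lean on these libraries where they do the work, as an engineer would, in place of code of your own. Each camera call takes 0.05 s, during which the arm holds its last target. There are 200 camera calls.

### The job

Set each of the rinsed empties on the drying mat whose painted silhouette matches it, inside the silhouette and centred: the blue bottle upright on the blue disc, the red-banded flattened can flat and lengthwise on the red rectangle, the white jug upright and lengthwise on the white rectangle (handle at either end), and the steel lid, knob up, on the grey disc. Put them down rather than dropping them, never tip the bottle or the jug over, and let go of everything at the end. Leave the yellow oil tin and the brass padlock where they are.

Things in the scene. Friction and masses are not known exactly. Their poses are not given: they have to be found in the camera images.
- bottle: Blue glass bottle standing upright, 150 mm tall: body 60 mm diameter up to 85 mm, shoulder tapering to 108 mm, neck 26 mm diameter from 108 to 138 mm, lip 31 mm diameter on top. About 260 g. Origin: centre of its underside; z along its axis, up.
- can: Flattened small tin can lying flat, bare steel with a red band round the middle: 90 mm long (its x), 58 mm wide (its y), 24 mm thick (its z), the long sides rounded (radius 12 mm). About 45 g. Origin: centre of its underside, on the bench at the start.
- jug: White plastic milk jug with a green screw cap, upright, empty, about 60 g. Body 96 mm (its x) x 62 mm (its y), 92 mm high, then a shoulder and neck; the round cap, 38 mm diameter, sits over the middle from 122 to 150 mm above the underside. A loop handle sticks out of the +x side to 74 mm from the middle, between 20 and 90 mm high. Origin: centre of the body's underside; z up.
- lid: Round steel pot lid lying knob up: 80 mm diameter, edge 6 mm thick, rising to 14 mm in the middle; black knob, 24 mm diameter, from 22 to 46 mm above the underside, on a thinner stem (16 mm). About 110 g. Origin: centre of its underside; z up through the knob.
- mat_bottle: Fixed dark rubber mat, 140 (its x) x 120 (its y) x 6 mm thick, flat, with a flush painted silhouette in its middle: a blue disc of 84 mm diameter, for the bottle. Origin: centre of the underside, on the bench; z up, so its top is 6 mm above the origin.
- mat_can: Fixed dark rubber mat, 140 (its x) x 120 (its y) x 6 mm thick, flat, with a flush painted silhouette in its middle: a red rectangle 114 mm (x) x 82 mm (y), for the can. Origin: centre of the underside, on the bench; z up, so its top is 6 mm above the origin.
- mat_jug: Fixed dark rubber mat, 140 (its x) x 120 (its y) x 6 mm thick, flat, with a flush painted silhouette in its middle: a white rectangle 120 mm (x) x 86 mm (y), for the jug's body (its handle may stick out past it at either end). Origin: centre of the underside, on the bench; z up, so its top is 6 mm above the origin.
- mat_lid: Fixed dark rubber mat, 140 (its x) x 120 (its y) x 6 mm thick, flat, with a flush painted silhouette in its middle: a grey disc of 104 mm diameter, for the lid. Origin: centre of the underside, on the bench; z up, so its top is 6 mm above the origin.
- oil_tin: Bystander: small upright yellow oil tin with a black nozzle, 32 mm diameter, 66 mm tall. Loose; to be left alone. Origin: centre of its underside.
- padlock: Bystander: small brass padlock lying flat, 36 mm wide, about 50 mm long with its shackle, 18 mm thick. Loose; to be left alone. Origin: under the centre of its brass body.
Not all that is in view belongs to the job. What is shaped like the mat_can but green is not meant.

How it is judged (in metres and radians):
At the end, for the whole second after the job is handed in: Each empty rests on its own mat: centre within 14 mm of the mat's centre, underside within 4 mm of the mat's top, tilt under 7 degrees, can and jug lengthwise within 12 degrees of the mat's long axis (either way round), all released and at rest (horizontal distance between bottle and mat_bottle below 0.014 m and z of bottle in the frame of mat_bottle between 0.002 and 0.01 m and angle between each of bottle, can, jug, lid's own z axis and vertical below 0.12 rad and linear speed of each of bottle, can, jug, lid below 0.02 m/s and angular speed of each of bottle, can, jug, lid below 0.2 rad/s and horizontal distance between can and mat_can below 0.014 m and z of can in the frame of mat_can between 0.002 and 0.01 m and angle between the x axis of can and the x axis of mat_can, either way round below 0.22 rad and horizontal distance between jug and mat_jug below 0.014 m and z of jug in the frame of mat_jug between 0.002 and 0.01 m and angle between the x axis of jug and the x axis of mat_jug, either way round below 0.22 rad and horizontal distance between lid and mat_lid below 0.014 m and z of lid in the frame of mat_lid between 0.002 and 0.01 m); the robot touches nothing.
It fails at once if one of the empties is dropped or knocked: faster than 0.6 m/s with no finger on it (a fall of about 18 mm) ((contact force between the fingers and bottle below 0.05 N and linear speed of bottle above 0.6 m/s) or (contact force between the fingers and can below 0.05 N and linear speed of can above 0.6 m/s) or (contact force between the fingers and jug below 0.05 N and linear speed of jug above 0.6 m/s) or (contact force between the fingers and lid below 0.05 N and linear speed of lid above 0.6 m/s)).
It fails at once if the bottle or the jug is tipped by more than 35 degrees (angle between any of bottle, jug's own z axis and vertical above 0.61 rad).
It fails at once if the oil tin or the padlock is shifted by more than 20 mm (distance of any of oil_tin, padlock from where it was at the start of the episode above 0.02 m).
It also fails if it takes over 134 s, if anything falls off the work surface, if the arm or the gripper's body presses on something with over 40 N, if the wrist force passes 120 N, or if a joint passes its speed limit or range.

## Working session

There is one attempt and no reset: what is moved stays moved. The work goes in short steps, Python scripts to look and compute and a tool call to move; the robot and the scene stay as the last step left them, time stands still between calls to the robot, and variables do not carry over. Pictures are saved under pics/ and viewed, at most 14 in all, crops included, and the job is handed in when it is done.

Besides the shell and the picture viewer there is one more tool, called after "Emit:" by a JSON object that holds its "method" and its "body", one argument or row to a line. move_arm: Moves the arm, as the interface text tells. Its arguments: {"type":"object","properties":{"travel":{"type":"array"},"rot":{"type":"array"},"grip":{"type":"array"}},"required":["travel","rot","grip"]}

```bash
mkdir -p pics; python3 - <<'E'
from plant import ctrl, vision
import cv2,json
s=ctrl.get_state();print({k:s[k] for k in('time_s','tool_pos','ee_rot','gripper_width','wrist_force')},ctrl.grip_point_offset)
for n in('scene','top','wrist'):
    cv2.imwrite(f'pics/{n}0.png',vision.get_image(n)[:,:,::-1]); m=vision.camera_model(n);print(n,{k:(v.tolist() if hasattr(v,'tolist') else v) for k,v in m.items()})
E
```

```text
{'time_s': 0.0, 'tool_pos': array([169.15492047, 704.05993087, 194.63748523]), 'ee_rot': array([ 1.17582121e-01,  9.93062543e-01, -1.10661303e-03, -7.75406477e-05]), 'gripper_width': 85.23606743988368, 'wrist_force': array([-0.31280034, -0.41521501, -0.09139052])} 18.700000000000003
scene {'fx': 482.94275229040704, 'fy': 482.94275229040704, 'cx': 277.2285317234629, 'cy': 211.73563079244514, 'D': [-0.07473460693566311, 0.0, 0.0, 0.0, 0.0], 'T': [[0.5963119773195661, -0.5417799995049262, 0.5923566981487347, 1196.8926563951368], [0.8026016499171662, 0.4166947207971365, -0.4268443524401358, -527.5388345631532], [-0.015576175893703387, 0.7299588630849265, 0.6833135743919404, 918.8295213352719], [0.0, 0.0, 0.0, 1.0]]}
top {'fx': 482.41148109828396, 'fy': 482.41148109828396, 'cx': 275.9500719081975, 'cy': 204.96754120776862, 'D': [0.04856688421901791, 0.0, 0.0, 0.0, 0.0], 'T': [[0.0009272647217135624, 0.9874315491633888, -0.15804453770037763, 259.36034034933874], [-0.9998273666793529, 0.0038483510666900422, 0.01817765202380611, 17.853772252675885], [0.01855739796326366, 0.15800039845157898, 0.9872646540163259, 1035.6440993237313], [0.0, 0.0, 0.0, 1.0]]}
wrist {'fx': 354.31681146532065, 'fy': 354.31681146532065, 'cx': 279.2460183918553, 'cy': 207.8495453070295, 'D': [-0.007389061784966533, 0.0, 0.0, 0.0, 0.0], 'T': [[0.2336003051850219, -0.9183652955030263, -0.31943087113349056, 85.5498576838802], [0.9723302507657077, 0.21989546735277468, 0.07886613267808842, 725.194243752554], [-0.002186518547290746, -0.3290154516938997, 0.9443220063533935, 371.9939871227282], [0.0, 0.0, 0.0, 1.0]]}
```

View pics/top0.png

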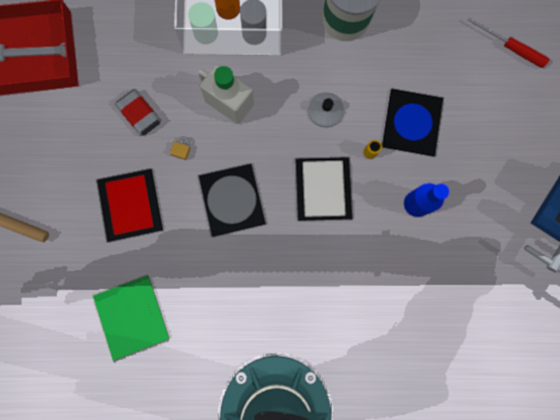

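View pics/scene0.png

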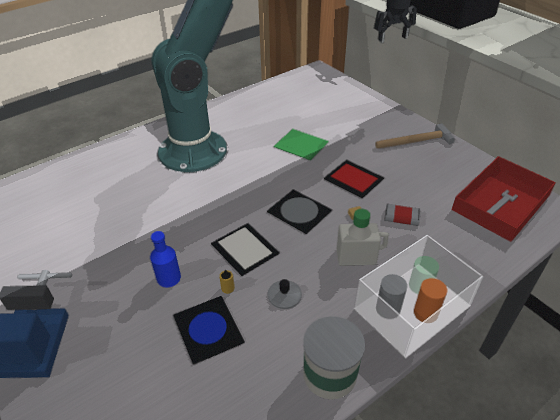

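```bash
cat >h.py <<'E'
from plant import ctrl, vision
import cv2,numpy as np
def rays(px,m):
    K=np.array([[m['fx'],0,m['cx']],[0,m['fy'],m['cy']],[0,0,1]])
    u=cv2.undistortPoints(np.asarray(px,float).reshape(-1,1,2),K,np.array(m['D'])).reshape(-1,2)
    T=np.asarray(m['T']);d=np.c_[u[:,0],-u[:,1],-np.ones(len(u))]@T[:3,:3].T
    return T[:3,3],d
def plane(px,m,z):
    o,d=rays(px,m);return (o+d*((z-o[2])/d[:,2])[:,None])[:,:2]
def proj(P,m):
    T=np.asarray(m['T']);p=(np.asarray(P,float).reshape(-1,3)-T[:3,3])@T[:3,:3]
    K=np.array([[m['fx'],0,m['cx']],[0,m['fy'],m['cy']],[0,0,1]])
    return cv2.projectPoints(p*[1,-1,-1],np.zeros(3),np.zeros(3),K,np.array(m['D']))[0].reshape(-1,2)
def biggest(mask,roi=None):
    if roi:
        k=np.zeros_like(mask);x0,y0,x1,y1=roi;k[y0:y1,x0:x1]=1;mask=mask*k
    c=cv2.findContours(mask.astype(np.uint8),cv2.RETR_EXTERNAL,cv2.CHAIN_APPROX_NONE)[0]
    return max(c,key=cv2.contourArea).reshape(-1,2)
def rect(c,m,z):
    p=plane(c,m,z).astype(np.float32);(cx,cy),(w,h),a=cv2.minAreaRect(p)
    if w<h:w,h,a=h,w,a+90
    return np.round([cx,cy,w,h,(a+90)%180-90],1)   # long-axis angle deg
E
python3 - <<'E'
from h import *
m=vision.camera_model('top');im=vision.get_image('top')
I=im.astype(int);r,g,b=I[...,0],I[...,1],I[...,2];hsv=cv2.cvtColor(im,cv2.COLOR_RGB2HSV);V=hsv[...,2];S=hsv[...,1]
blue=(b>r+60)&(b>g+60);red=(r>g+60)&(r>b+60);green=(g>r+40)&(g>b+20);dark=V<45
def go(n,mask,roi,z):
    c=biggest(mask,roi);print(n,rect(c,m,z),cv2.contourArea(c))
go('matB',blue,(380,85,445,160),6);go('matC',red,(95,165,165,245),6)
go('matJ',(V>170),(290,152,355,225),6);go('matL',(V>75)&(S<60),(206,172,258,230),6)
for n,roi in dict(B=(378,80,447,162),C=(93,163,165,245),J=(290,150,356,225),L=(195,160,270,240)).items():
    go('matOut'+n,(dark|blue|red) if n in 'BC' else dark,roi,6)
go('canband',red,(110,85,165,140),18);go('jugcap',green,(205,60,245,95),150);go('knob',V<55,(312,92,345,115),46)
go('bottle',blue,(395,175,460,225),0);go('lip',blue&(b>235)|(blue&(V>225)),(430,175,460,205),150)
go('tin',(r>b+50)&(r<255),(360,138,390,165),33);go('padlock',(r>b+50),(165,130,200,165),9)
big=lambda x0,y0,w,h:cv2.resize(im[y0:y0+h,x0:x0+w],(400,300),interpolation=cv2.INTER_CUBIC)
o=np.vstack([np.hstack([big(100,75,100,75),big(185,55,100,75)]),np.hstack([big(290,75,100,75),big(385,165,100,75)])])
cv2.imwrite('pics/z1.png',o[:,:,::-1])
E
```

```text
matB [ 614.1 -305.2   84.8   83.4   43. ] 1073.5
matC [424.7 313.9 116.   83.8  12.5] 2030.5
matJ [ 462.  -104.5  115.9   81.9    1.8] 1875.5
matL [4.362e+02 9.500e+01 1.031e+02 1.015e+02 4.000e-01] 1717.5
matOutB [ 612.1 -304.2  136.3  116.7  -10.6] 2976.5
matOutC [424.3 312.7 135.7 116.6  12.5] 3336.0
matOutJ [ 461.7 -104.3  135.2  116.1    1.8] 3140.5
matOutL [436.1  95.  135.5 115.8  13.5] 3196.5
canband [630.3 304.5  54.5  45.1 -50.4] 464.0
jugcap [650.9 104.   44.6  34.7   0.7] 309.5
knob [ 636.8 -109.9   24.9   21.5   -0.9] 85.0
bottle [ 442.2 -330.3  106.6   62.9  -63.3] 1037.5Traceback (most recent call last):
  File "<stdin>", line 12, in <module>
  File "<stdin>", line 6, in go
  File "h.py", line 18, in biggest
    return max(c,key=cv2.contourArea).reshape(-1,2)
           ~~~^^^^^^^^^^^^^^^^^^^^^^^
ValueError: max() iterable argument is empty
```

```bash
python3 - <<'E'
from h import *
im=cv2.imread('pics/top0.png')
big=lambda x0,y0,w,h:cv2.resize(im[y0:y0+h,x0:x0+w],(400,300),interpolation=cv2.INTER_CUBIC)
o=np.vstack([np.hstack([big(100,75,100,75),big(185,55,100,75)]),np.hstack([big(290,75,100,75),big(385,165,100,75)])])
cv2.imwrite('pics/z1.png',o)
E
```

```text
(no output)
```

View pics/z1.png

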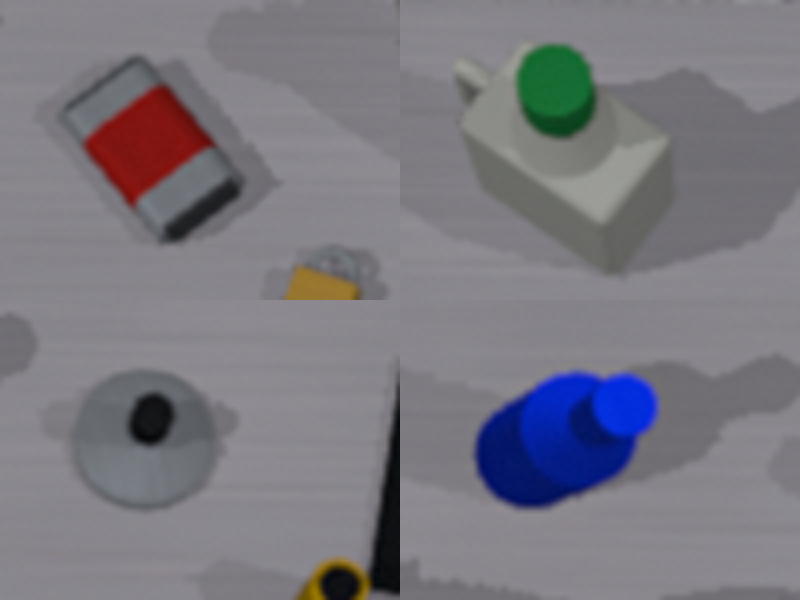

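View pics/wrist0.png

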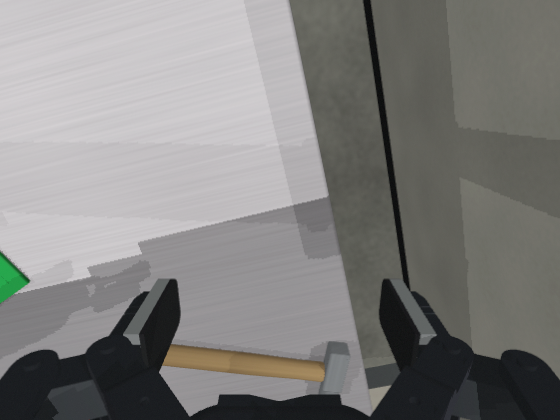

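```bash
cat >>h.py <<'E'
from scipy.spatial.transform import Rotation as Ro
def st():
    s=ctrl.get_state();R=Ro.from_quat(s['ee_rot']);y=R.as_matrix()[:,1]
    return s,R,np.degrees(np.arctan2(y[1],y[0]))
def to(p,az=None):
    "tool-frame travel and rot vector to world TCP p with closing line at azimuth az deg, tool straight down"
    s,R,a=st()
    if az is None: az=a
    az=a+(az-a+90)%180-90
    c,sn=np.cos(np.radians(az)),np.sin(np.radians(az))
    y=np.array([c,sn,0]);z=np.array([0,0,-1.]);G=Ro.from_matrix(np.c_[np.cross(y,z),y,z])
    t=R.inv().apply(np.array(p)-s['tool_pos'])
    print('travel',t.round(1),'rot',(R.inv()*G).as_rotvec().round(3),'az %.1f->%.1f'%(a,az),'t',s['time_s'],'q7 %.2f'%s['q'][6],'pos',s['tool_pos'].round(1))
E
python3 - <<'E'
from h import *
m=vision.camera_model('top')
f=lambda x,y,x0,y0:((x+.5)/4-.5+x0,(y+.5)/4-.5+y0)
P=lambda L,x0,y0,z:plane([f(x,y,x0,y0) for x,y in L],m,z).round(1).tolist()
print('band',P([(155,85),(85,140),(137,208),(212,150)],100,75,20),'ctr',P([(147,146)],100,75,22))
print('can ends',P([(138,57),(63,115),(165,240),(240,180)],100,75,12))
print('cap',P([(155,83)],185,55,150),'shoulder',P([(62,127),(205,222),(268,140)],185,55,92))
print('lid',P([(145,140)],290,75,5),'knob',P([(153,112)],290,75,46))
print('lip',P([(225,107)],385,165,150))
p=P([(225,107)],385,165,150)[0];to([640,300,200],-30)
E
```

```text
band [[662.3, 300.2], [630.5, 336.4], [592.5, 307.0], [625.7, 268.0]] ctr [[626.8, 302.5]]
can ends [[681.5, 312.3], [647.5, 351.5], [577.3, 293.4], [611.7, 254.2]]
cap [[654.1, 103.3]] shoulder [[655.7, 156.0], [605.8, 82.3], [649.9, 50.6]]
lid [[640.5, -112.5]] knob [[641.0, -111.8]]
lip [[428.1, -306.8]]
travel [-552.2 -283.3   -4.5] rot [-1.000e-03 -1.000e-03 -1.283e+00] az 76.5->150.0 t 0.2 q7 -0.03 pos [169.3 704.4 195.1]
```

Emit:
{"method": "move_arm", "body": {
  "travel": [
    [-540,-284,30],
    [-540,-284,30],
    [-540,-284,30],
    [-540,-284,30],
    [-540,-284,30],
    [-540,-284,30],
    [-540,-284,30],
    [-540,-284,30],
    [-540,-284,30],
    [-540,-284,30]
  ],
  "rot": [
    [0,0,-0.93],
    [0,0,-0.93],
    [0,0,-0.93],
    [0,0,-0.93],
    [0,0,-0.93],
    [0,0,-0.93],
    [0,0,-0.93],
    [0,0,-0.93],
    [0,0,-0.93],
    [0,0,-0.93]
  ],
  "grip": [1,1,1,1,1,1,1,1,1,1]
}}

```text
time_s: 1.45
tool_pos: [630.4, 299.4, 165.5]
ee_rot: [-0.339, 0.941, -0.001, 0.0]
wrist_force: [-0.2, -0.5, 0.3]
gripper_width: 85.4
finger_force: 0.0
```

Emit:
{"method": "move_arm", "body": {
  "travel": [
    [0,0,0],
    [0,0,0],
    [0,0,0]
  ],
  "rot": [
    [0,0,0],
    [0,0,0],
    [0,0,0]
  ],
  "grip": [1,1,1]
}}

```text
time_s: 1.82
tool_pos: [626.5, 304.8, 165.8]
ee_rot: [-0.342, 0.94, 0.001, -0.0]
wrist_force: [-0.5, 0.3, -0.8]
gripper_width: 85.5
finger_force: 0.0
```

```bash
python3 - <<'E'
from h import *
to([627,302.5,150],129.7)
m=vision.camera_model('wrist');im=vision.get_image('wrist');cv2.imwrite('pics/w1.png',im[:,:,::-1])
I=im.astype(int);r,g,b=I[...,0],I[...,1],I[...,2];red=(r>g+60)&(r>b+60)
c=biggest(red);print(rect(c,m,18),c.mean(0));
E
```

```text
travel [ 1.1 -2.1 15.8] rot [ 0.001 -0.     0.005] az 130.0->129.7 t 1.825 q7 1.64 pos [626.5 304.8 165.8]
[754.2 508.3 164.9 136.2   8.6] [335.25198413 366.81150794]
```

View pics/w1.png

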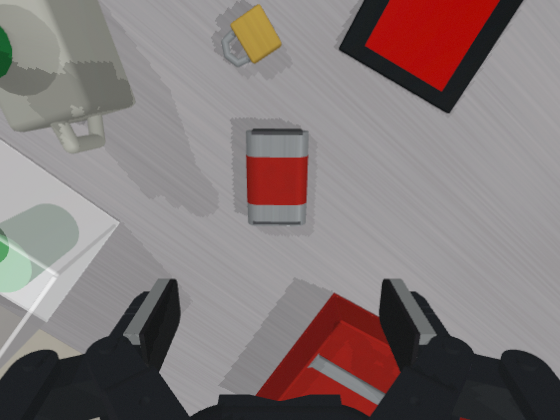

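```bash
python3 - <<'E'
from h import *
m=vision.camera_model('wrist');im=cv2.imread('pics/w1.png')[:,:,::-1]
I=im.astype(int);r,g,b=I[...,0],I[...,1],I[...,2];red=(r>g+60)&(r>b+60)
for z in(12,24):print('band',rect(biggest(red,(230,120,330,240)),m,z))
print('ends',plane([(248,130),(308,130),(307,224),(247,224)],m,12).round(1).tolist())
print('traycorner',plane([(335,293),(258,395)],m,40).round(1).tolist(),'padlock',plane([(256,35)],m,18).round(1))
s,R,a=st();print(proj([[*s['tool_pos'][:2],12]],m))
E
```

```text
band [628.9 305.1  57.9  47.7 -50.1]
band [626.4 303.2  55.8  45.9 -50.1]
ends [[608.9, 254.4], [573.5, 296.6], [643.8, 357.5], [682.6, 311.2]]
traycorner [[674.1, 418.3], [825.2, 442.2]] padlock [[542.7 211.1]]
[[277.76776215 178.47899114]]
```

Emit:
{"method": "move_arm", "body": {
  "travel": [
    [0,0,45],
    [0,0,90],
    [0,0,125],
    [0,0,145],
    [0,0,155],
    [0,0,162],
    [0,0,163],
    [0,0,163]
  ],
  "rot": [
    [0,0,0],
    [0,0,0],
    [0,0,0],
    [0,0,0],
    [0,0,0],
    [0,0,0],
    [0,0,0],
    [0,0,0]
  ],
  "grip": [1,1,1,1,1,1,1,1]
}}

```text
time_s: 2.88
tool_pos: [628.8, 302.9, 3.8]
ee_rot: [-0.34, 0.94, 0.0, 0.001]
wrist_force: [0.5, -0.1, 0.6]
gripper_width: 85.5
finger_force: 0.0
```

Emit:
{"method": "move_arm", "body": {
  "travel": [
    [0,0,0],
    [0,0,0],
    [0,0,0],
    [0,0,0],
    [0,0,0],
    [0,0,0],
    [0,0,0],
    [0,0,0]
  ],
  "rot": [
    [0,0,0],
    [0,0,0],
    [0,0,0],
    [0,0,0],
    [0,0,0],
    [0,0,0],
    [0,0,0],
    [0,0,0]
  ],
  "grip": [-1,-1,-1,-1,-1,-1,-1,-1]
}}

```text
time_s: 3.88
tool_pos: [628.1, 302.7, 2.8]
ee_rot: [-0.34, 0.94, -0.0, 0.0]
wrist_force: [0.2, 0.1, -1.1]
gripper_width: 0.2
finger_force: 0.0
```

```bash
python3 - <<'E'
from h import *
a=vision.get_image('wrist');b=vision.get_image('scene')[100:310,300:580]
cv2.imwrite('pics/c1.png',np.hstack([cv2.resize(a,(400,300)),cv2.resize(b,(400,300))])[:,:,::-1])
s=ctrl.get_state();print(s['tool_pos'],s['gripper_width'],s['finger_force'])
E
```

```text
[628.10832663 302.68984748   2.83204107] -0.1346679228168923 0.0
```

View pics/c1.png

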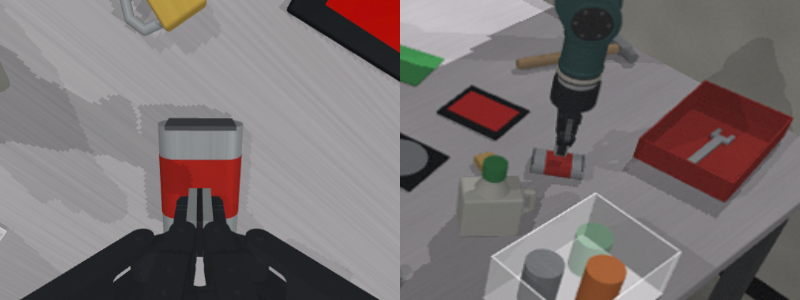

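```bash
python3 - <<'E'
from h import *
s,R,a=st();p=s['tool_pos']
for n in('wrist','scene'):
    m=vision.camera_model(n);print(n,[(d,proj([p+[0,0,d]],m).round(0)[0].tolist()) for d in(0,10,20,30)])
b=vision.get_image('scene')[150:255,350:490];w=vision.get_image('wrist')[150:330,160:400]
cv2.imwrite('pics/c2.png',np.hstack([cv2.resize(w,(400,300)),cv2.resize(b,(400,300),interpolation=cv2.INTER_CUBIC)])[:,:,::-1])
E
```

```text
wrist [(0, [277.0, 248.0]), (10, [277.0, 257.0]), (20, [277.0, 266.0]), (30, [277.0, 276.0])]
scene [(0, [402.0, 217.0]), (10, [402.0, 214.0]), (20, [403.0, 212.0]), (30, [404.0, 209.0])]
```

View pics/c2.png

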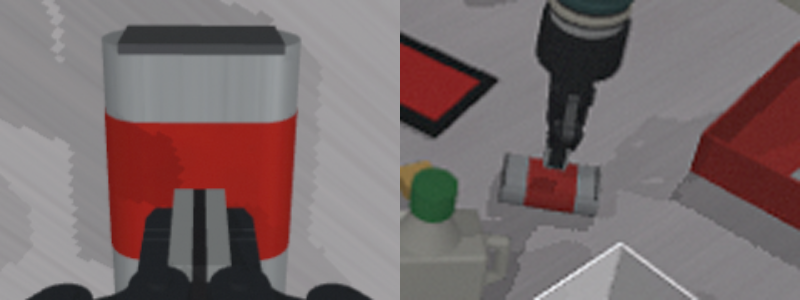

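Emit:
{"method": "move_arm", "body": {
  "travel": [
    [0,0,-40],
    [0,0,-80],
    [0,0,-80],
    [0,0,-80],
    [0,0,-80]
  ],
  "rot": [
    [0,0,0],
    [0,0,0],
    [0,0,0],
    [0,0,0],
    [0,0,0]
  ],
  "grip": [-1,-1,-1,-1,-1]
}}

```text
time_s: 4.7
tool_pos: [627.0, 302.0, 81.3]
ee_rot: [-0.34, 0.94, -0.0, -0.001]
wrist_force: [-0.9, -0.2, -0.1]
gripper_width: 0.2
finger_force: 0.0
```

```bash
python3 - <<'E'
from h import *
s,R,a=st();p=s['tool_pos'];print(p)
for n in('wrist','scene'):
    m=vision.camera_model(n);print(n,[(d,proj([p+[0,0,d]],m).round(0)[0].tolist()) for d in(0,10,20,30)])
b=vision.get_image('scene')[120:240,350:510];w=vision.get_image('wrist')[120:300,160:400]
cv2.imwrite('pics/c3.png',np.hstack([cv2.resize(w,(400,300)),cv2.resize(b,(400,300),interpolation=cv2.INTER_CUBIC)])[:,:,::-1])
E
```

```text
[627.00448535 301.96748281  81.343757  ]
wrist [(0, [277.0, 248.0]), (10, [277.0, 257.0]), (20, [277.0, 266.0]), (30, [277.0, 276.0])]
scene [(0, [406.0, 195.0]), (10, [407.0, 192.0]), (20, [407.0, 190.0]), (30, [408.0, 187.0])]
```

View pics/c3.png

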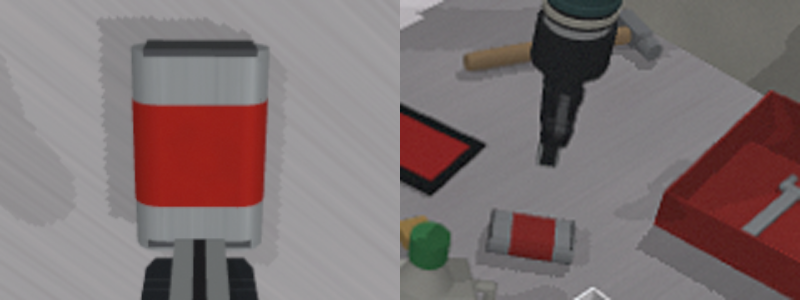

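Emit:
{"method": "move_arm", "body": {
  "travel": [
    [-40,0,0],
    [-75,0,0],
    [-75,0,0],
    [-75,0,40],
    [-75,0,75],
    [-75,0,90],
    [-75,0,98],
    [-75,0,98],
    [-75,0,98]
  ],
  "rot": [
    [0,0,0],
    [0,0,0],
    [0,0,0],
    [0,0,0],
    [0,0,0],
    [0,0,0],
    [0,0,0],
    [0,0,0],
    [0,0,0]
  ],
  "grip": [-1,-1,-1,-1,-1,-1,-1,-1,-1]
}}

```text
time_s: 5.92
tool_pos: [686.8, 351.3, -13.6]
ee_rot: [-0.34, 0.94, 0.0, 0.001]
wrist_force: [-0.6, 0.5, -0.5]
gripper_width: -0.1
finger_force: 0.0
```

Emit:
{"method": "move_arm", "body": {
  "travel": [
    [0,0,3],
    [0,0,4],
    [0,0,4],
    [0,0,4]
  ],
  "rot": [
    [0,0,0],
    [0,0,0],
    [0,0,0],
    [0,0,0]
  ],
  "grip": [-1,-1,-1,-1]
}}

```text
time_s: 6.42
tool_pos: [685.7, 350.7, -19.2]
ee_rot: [-0.34, 0.94, -0.0, 0.0]
wrist_force: [-0.5, 0.7, 0.3]
gripper_width: -0.3
finger_force: 0.0
```

Emit:
{"method": "move_arm", "body": {
  "travel": [
    [0,0,2],
    [0,0,4],
    [0,0,4],
    [0,0,4]
  ],
  "rot": [
    [0,0,0],
    [0,0,0],
    [0,0,0],
    [0,0,0]
  ],
  "grip": [-1,-1,-1,-1]
}}

```text
time_s: 6.92
tool_pos: [685.8, 350.6, -23.3]
ee_rot: [-0.34, 0.94, -0.0, -0.0]
wrist_force: [-0.4, 0.2, -1.0]
gripper_width: -0.1
finger_force: 0.0
```

Emit:
{"method": "move_arm", "body": {
  "travel": [
    [0,0,2],
    [0,0,3],
    [0,0,3],
    [0,0,3]
  ],
  "rot": [
    [0,0,0],
    [0,0,0],
    [0,0,0],
    [0,0,0]
  ],
  "grip": [-1,-1,-1,-1]
}}

```text
time_s: 7.42
tool_pos: [685.7, 350.7, -26.2]
ee_rot: [-0.34, 0.94, 0.0, 0.0]
wrist_force: [-0.8, 0.5, -1.1]
gripper_width: -0.2
finger_force: 0.0
```

Emit:
{"method": "move_arm", "body": {
  "travel": [
    [0,0,2],
    [0,0,3],
    [0,0,3],
    [0,0,3]
  ],
  "rot": [
    [0,0,0],
    [0,0,0],
    [0,0,0],
    [0,0,0]
  ],
  "grip": [-1,-1,-1,-1]
}}

```text
time_s: 7.92
tool_pos: [685.7, 350.7, -29.2]
ee_rot: [-0.34, 0.94, 0.0, 0.0]
wrist_force: [-0.5, -0.1, 1.0]
gripper_width: -0.1
finger_force: 0.0
```

Emit:
{"method": "move_arm", "body": {
  "travel": [
    [0,0,1],
    [0,0,2],
    [0,0,2],
    [0,0,2]
  ],
  "rot": [
    [0,0,0],
    [0,0,0],
    [0,0,0],
    [0,0,0]
  ],
  "grip": [-1,-1,-1,-1]
}}

```text
time_s: 8.43
tool_pos: [685.7, 350.7, -31.2]
ee_rot: [-0.34, 0.94, 0.0, 0.0]
wrist_force: [-0.1, -1.0, 0.6]
gripper_width: -0.1
finger_force: 0.0
```

Emit:
{"method": "move_arm", "body": {
  "travel": [
    [0,0,1],
    [0,0,2],
    [0,0,2],
    [0,0,2]
  ],
  "rot": [
    [0,0,0],
    [0,0,0],
    [0,0,0],
    [0,0,0]
  ],
  "grip": [-1,-1,-1,-1]
}}

```text
time_s: 8.93
tool_pos: [685.7, 350.6, -33.2]
ee_rot: [-0.34, 0.94, 0.0, -0.0]
wrist_force: [-0.1, 0.7, -0.2]
gripper_width: -0.1
finger_force: 0.0
```

Emit:
{"method": "move_arm", "body": {
  "travel": [
    [0,0,1],
    [0,0,2],
    [0,0,2],
    [0,0,2]
  ],
  "rot": [
    [0,0,0],
    [0,0,0],
    [0,0,0],
    [0,0,0]
  ],
  "grip": [-1,-1,-1,-1]
}}

```text
time_s: 9.43
tool_pos: [685.7, 350.7, -35.2]
ee_rot: [-0.34, 0.94, 0.0, 0.0]
wrist_force: [0.7, -0.0, 0.1]
gripper_width: -0.1
finger_force: 0.0
```

```bash
python3 - <<'E'
from h import *
s,R,a=st();p=s['tool_pos'];print(p,s['wrist_force'])
m=vision.camera_model('scene');print([(d,proj([p+[0,0,d]],m).round(0)[0].tolist()) for d in(0,10,20,30,40)])
b=vision.get_image('scene')[150:255,350:490];w=vision.get_image('wrist')[150:330,160:400]
cv2.imwrite('pics/c4.png',np.hstack([cv2.resize(w,(400,300)),cv2.resize(b,(400,300),interpolation=cv2.INTER_CUBIC)])[:,:,::-1])
E
```

```text
[685.73849227 350.66017676 -35.20581728] [ 0.65047627 -0.0394028   0.05602413]
[(0, [427.0, 231.0]), (10, [428.0, 228.0]), (20, [428.0, 226.0]), (30, [429.0, 223.0]), (40, [430.0, 221.0])]
```

View pics/c4.png

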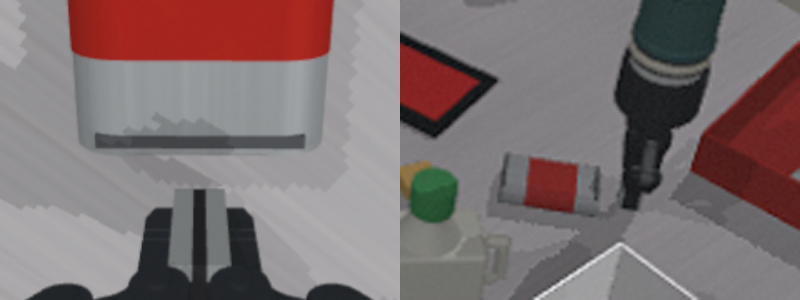

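Emit:
{"method": "move_arm", "body": {
  "travel": [
    [0,0,1],
    [0,0,2],
    [0,0,2],
    [0,0,2]
  ],
  "rot": [
    [0,0,0],
    [0,0,0],
    [0,0,0],
    [0,0,0]
  ],
  "grip": [-1,-1,-1,-1]
}}

```text
time_s: 10.02
tool_pos: [685.8, 350.6, -35.3]
ee_rot: [-0.34, 0.94, -0.0, -0.0]
wrist_force: [-3.6, -0.7, 9.6]
gripper_width: 0.0
finger_force: 4.6
```

Emit:
{"method": "move_arm", "body": {
  "travel": [
    [0,0,-40],
    [0,0,-75],
    [35,2,-75],
    [74,2,-75],
    [74,2,-75],
    [74,2,-75],
    [74,2,-45],
    [74,2,-20],
    [74,2,-5],
    [74,2,0]
  ],
  "rot": [
    [0,0,0],
    [0,0,0],
    [0,0,0],
    [0,0,0],
    [0,0,0],
    [0,0,0],
    [0,0,0],
    [0,0,0],
    [0,0,0],
    [0,0,0]
  ],
  "grip": [-1,1,1,1,1,1,1,1,1,1]
}}

```text
time_s: 11.28
tool_pos: [627.7, 305.4, -38.2]
ee_rot: [-0.34, 0.94, 0.0, -0.0]
wrist_force: [1.0, -0.6, 0.2]
gripper_width: 85.5
finger_force: 0.0
```

Emit:
{"method": "move_arm", "body": {
  "travel": [
    [0,0,0],
    [0,0,0],
    [0,0,0],
    [0,0,0],
    [0,0,0],
    [0,0,0],
    [0,0,0],
    [0,0,0]
  ],
  "rot": [
    [0,0,0],
    [0,0,0],
    [0,0,0],
    [0,0,0],
    [0,0,0],
    [0,0,0],
    [0,0,0],
    [0,0,0]
  ],
  "grip": [1,1,-1,-1,-1,-1,-1,-1]
}}

```text
time_s: 12.28
tool_pos: [628.5, 305.3, -35.9]
ee_rot: [-0.34, 0.94, 0.0, 0.001]
wrist_force: [-0.7, 0.3, 6.3]
gripper_width: 56.2
finger_force: 64.1
```

Emit:
{"method": "move_arm", "body": {
  "travel": [
    [0,0,-15],
    [0,0,-50],
    [0,0,-100],
    [0,0,-100],
    [0,0,-100]
  ],
  "rot": [
    [0,0,0],
    [0,0,0],
    [0,0,0],
    [0,0,0],
    [0,0,0]
  ],
  "grip": [-1,-1,-1,-1,-1]
}}

```text
time_s: 12.9
tool_pos: [627.1, 304.4, 63.0]
ee_rot: [-0.34, 0.94, -0.0, -0.0]
wrist_force: [-0.4, 0.1, -1.2]
gripper_width: 56.1
finger_force: 63.6
```

```bash
python3 -c "
from h import *
to([425.8,313.8,-29],102.5);s=ctrl.get_state();print(s['gripper_width'],s['finger_force'])"
```

```text
travel [148.7 136.   92.1] rot [-0.    -0.     0.476] az 129.8->102.5 t 12.9 q7 1.61 pos [627.1 304.4  63. ]
56.07200082509215 63.63713979721069
```

Emit:
{"method": "move_arm", "body": {
  "travel": [
    [37,34,0],
    [75,68,0],
    [112,102,0],
    [149,136,0],
    [149,136,0],
    [149,136,0],
    [149,136,0]
  ],
  "rot": [
    [0,0,0.12],
    [0,0,0.24],
    [0,0,0.36],
    [0,0,0.476],
    [0,0,0.476],
    [0,0,0.476],
    [0,0,0.476]
  ],
  "grip": [-1,-1,-1,-1,-1,-1,-1]
}}

```text
time_s: 13.78
tool_pos: [427.6, 313.8, 62.5]
ee_rot: [-0.108, 0.994, -0.0, 0.0]
wrist_force: [0.3, 0.0, -0.8]
gripper_width: 55.9
finger_force: 63.6
```

```bash
python3 -c "
from h import *
to([425.8,313.8,-29],102.5)"
```

```text
travel [ 1.9  0.4 91.5] rot [-0.     0.001 -0.001] az 102.4->102.5 t 13.775 q7 1.06 pos [427.6 313.8  62.5]
```

Emit:
{"method": "move_arm", "body": {
  "travel": [
    [2,0,40],
    [2,0,70],
    [2,0,82],
    [2,0,88],
    [2,0,91],
    [2,0,92],
    [2,0,92],
    [2,0,92]
  ],
  "rot": [
    [0,0,0],
    [0,0,0],
    [0,0,0],
    [0,0,0],
    [0,0,0],
    [0,0,0],
    [0,0,0],
    [0,0,0]
  ],
  "grip": [-1,-1,-1,-1,-1,-1,-1,-1]
}}

```text
time_s: 14.78
tool_pos: [424.3, 313.8, -28.7]
ee_rot: [-0.109, 0.994, 0.0, 0.0]
wrist_force: [-0.5, 0.0, -0.5]
gripper_width: 56.1
finger_force: 63.7
```

Emit:
{"method": "move_arm", "body": {
  "travel": [
    [0,0,1],
    [0,0,1.5],
    [0,0,1.5],
    [0,0,1.5],
    [0,0,1.5],
    [0,0,1.5]
  ],
  "rot": [
    [0,0,0],
    [0,0,0],
    [0,0,0],
    [0,0,0],
    [0,0,0],
    [0,0,0]
  ],
  "grip": [-1,-1,1,1,1,1]
}}

```text
time_s: 15.52
tool_pos: [424.1, 313.6, -30.8]
ee_rot: [-0.109, 0.994, -0.0, -0.0]
wrist_force: [0.1, -0.1, 0.6]
gripper_width: 85.6
finger_force: 0.0
```

Emit:
{"method": "move_arm", "body": {
  "travel": [
    [0,0,-30],
    [0,0,-90],
    [0,0,-150],
    [0,0,-200],
    [0,0,-200],
    [0,0,-200],
    [0,0,-200]
  ],
  "rot": [
    [0,0,0],
    [0,0,0],
    [0,0,0],
    [0,0,0],
    [0,0,0],
    [0,0,0],
    [0,0,0]
  ],
  "grip": [1,1,1,1,1,1,1]
}}

```text
time_s: 16.4
tool_pos: [422.9, 312.6, 167.6]
ee_rot: [-0.109, 0.994, -0.001, -0.002]
wrist_force: [0.0, -1.0, -0.1]
gripper_width: 85.1
finger_force: 0.0
```

```bash
python3 - <<'E'
from h import *
m=vision.camera_model('wrist');im=vision.get_image('wrist');cv2.imwrite('pics/w5.png',im[:,:,::-1])
print(proj([[424.5,313.5,6]],m))
# next: jug
to([653.5,103.3,180],125)
E
```

```text
[[279.16078216 179.24627921]]
travel [-179.6 -254.4  -12.5] rot [-0.001 -0.004 -0.393] az 102.5->125.0 t 16.45 q7 1.06 pos [423.  312.7 167.6]
```

View pics/w5.png

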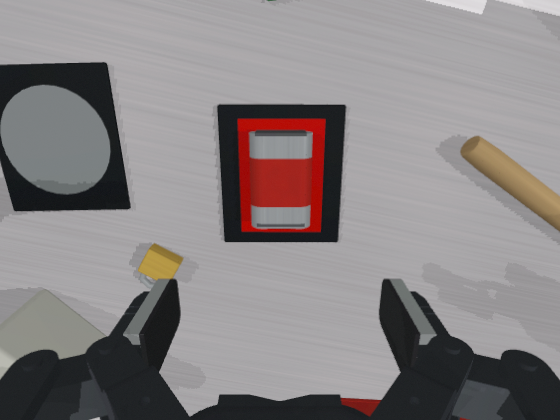

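Emit:
{"method": "move_arm", "body": {
  "travel": [
    [-40,-55,-20],
    [-80,-110,-20],
    [-120,-170,-20],
    [-160,-220,-20],
    [-180,-254,-20],
    [-180,-254,-20],
    [-180,-254,-20],
    [-180,-254,-20]
  ],
  "rot": [
    [0,0,-0.15],
    [0,0,-0.3],
    [0,0,-0.45],
    [0,0,-0.6],
    [0,0,-0.742],
    [0,0,-0.742],
    [0,0,-0.742],
    [0,0,-0.742]
  ],
  "grip": [1,1,1,1,1,1,1,1]
}}

```text
time_s: 17.45
tool_pos: [653.2, 106.7, 188.5]
ee_rot: [-0.463, 0.886, 0.001, -0.001]
wrist_force: [1.0, -0.3, 0.3]
gripper_width: 85.2
finger_force: 0.0
```

```bash
python3 - <<'E'
from h import *
s,R,a=st()
m=vision.camera_model('wrist');im=vision.get_image('wrist');cv2.imwrite('pics/w6.png',im[:,:,::-1])
I=im.astype(int);r,g,b=I[...,0],I[...,1],I[...,2];G=(g>r+30)&(g>b+15)
c=biggest(G,(150,60,420,330));print(c.min(0),c.max(0))
for z in(136,150):print(rect(c,m,z))
to([653.5,103.3,85],145)
E
```

```text
[246 184] [302 247]
[655.7 106.5  46.5  39.   55.1]
[652.6 102.3  43.7  36.6  55.1]
travel [  2.8  -2.3 103.8] rot [ 0.002 -0.     0.003] az 145.2->145.0 t 17.5 q7 2.21 pos [653.4 106.8 188.9]
```

View pics/w6.png

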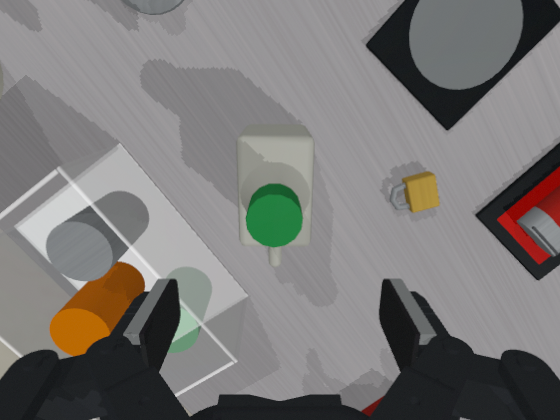

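Emit:
{"method": "move_arm", "body": {
  "travel": [
    [1.5,-1.8,30],
    [1.5,-1.8,60],
    [1.5,-1.8,85],
    [1.5,-1.8,96],
    [1.5,-1.8,100],
    [1.5,-1.8,100],
    [1.5,-1.8,100]
  ],
  "rot": [
    [0,0,0],
    [0,0,0],
    [0,0,0],
    [0,0,0],
    [0,0,0],
    [0,0,0],
    [0,0,0]
  ],
  "grip": [1,1,1,1,1,1,1]
}}

```text
time_s: 18.38
tool_pos: [656.2, 102.5, 90.4]
ee_rot: [-0.462, 0.887, -0.0, 0.001]
wrist_force: [0.2, -0.5, 0.8]
gripper_width: 85.5
finger_force: 0.0
```

Emit:
{"method": "move_arm", "body": {
  "travel": [
    [0,0,0],
    [0,0,0],
    [0,0,0],
    [0,0,0],
    [0,0,0],
    [0,0,0],
    [0,0,0],
    [0,0,0]
  ],
  "rot": [
    [0,0,0],
    [0,0,0],
    [0,0,0],
    [0,0,0],
    [0,0,0],
    [0,0,0],
    [0,0,0],
    [0,0,0]
  ],
  "grip": [0.4,0.2,0.1,0,-0.1,-1,-1,-1]
}}

```text
time_s: 19.38
tool_pos: [655.7, 102.6, 89.6]
ee_rot: [-0.462, 0.887, 0.0, 0.0]
wrist_force: [-0.9, 1.7, 2.8]
gripper_width: 36.2
finger_force: 59.9
```

Emit:
{"method": "move_arm", "body": {
  "travel": [
    [0,0,-10],
    [0,0,-40],
    [0,0,-80],
    [0,0,-90],
    [0,0,-90],
    [0,0,-90]
  ],
  "rot": [
    [0,0,0],
    [0,0,0],
    [0,0,0],
    [0,0,0],
    [0,0,0],
    [0,0,0]
  ],
  "grip": [-1,-1,-1,-1,-1,-1]
}}

```text
time_s: 20.12
tool_pos: [654.1, 101.9, 177.7]
ee_rot: [-0.462, 0.887, 0.0, -0.001]
wrist_force: [-0.8, 0.5, -0.9]
gripper_width: 36.5
finger_force: 60.0
```

```bash
python3 - <<'E'
from h import *
s,R,a=st()
m=vision.camera_model('wrist');im=vision.get_image('wrist');cv2.imwrite('pics/w7.png',im[:,:,::-1])
to([462,-104.5,97],91.8)
E
```

```text
travel [279.1  38.9  81.4] rot [ 0.001 -0.003  0.929] az 145.0->91.8 t 20.175 q7 2.22 pos [654.1 101.9 177.6]
```

View pics/w7.png

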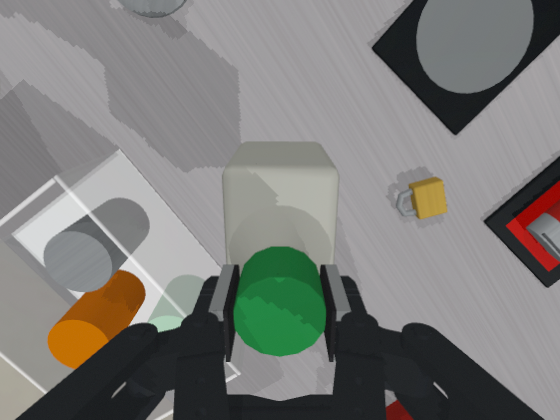

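Emit:
{"method": "move_arm", "body": {
  "travel": [
    [35,5,0],
    [75,10,0],
    [115,16,0],
    [155,22,0],
    [195,27,0],
    [235,33,0],
    [265,37,0],
    [279,39,0],
    [279,39,0],
    [279,39,0]
  ],
  "rot": [
    [0,0,0.12],
    [0,0,0.24],
    [0,0,0.36],
    [0,0,0.48],
    [0,0,0.6],
    [0,0,0.72],
    [0,0,0.84],
    [0,0,0.929],
    [0,0,0.929],
    [0,0,0.929]
  ],
  "grip": [-1,-1,-1,-1,-1,-1,-1,-1,-1,-1]
}}

```text
time_s: 21.42
tool_pos: [464.0, -103.2, 178.9]
ee_rot: [-0.017, 1.0, 0.0, -0.0]
wrist_force: [-0.3, -0.6, -0.8]
gripper_width: 36.5
finger_force: 59.9
```

Emit:
{"method": "move_arm", "body": {
  "travel": [
    [0,0,0],
    [0,0,0],
    [0,0,0]
  ],
  "rot": [
    [0,0,0],
    [0,0,0],
    [0,0,0]
  ],
  "grip": [-1,-1,-1]
}}

```text
time_s: 21.8
tool_pos: [463.8, -103.6, 179.3]
ee_rot: [-0.016, 1.0, 0.0, 0.0]
wrist_force: [-0.7, 0.4, 0.6]
gripper_width: 36.6
finger_force: 59.9
```

```bash
python3 -c "
from h import *
to([462,-104.5,96.5],91.8)"
```

```text
travel [ 1.8 -0.8 82.8] rot [0.    0.    0.001] az 91.8->91.8 t 21.8 q7 1.78 pos [ 463.8 -103.6  179.3]
```

Emit:
{"method": "move_arm", "body": {
  "travel": [
    [1.8,-0.8,30],
    [1.8,-0.8,60],
    [1.8,-0.8,72],
    [1.8,-0.8,78],
    [1.8,-0.8,81],
    [1.8,-0.8,83],
    [1.8,-0.8,83.5],
    [1.8,-0.8,83.5]
  ],
  "rot": [
    [0,0,0],
    [0,0,0],
    [0,0,0],
    [0,0,0],
    [0,0,0],
    [0,0,0],
    [0,0,0],
    [0,0,0]
  ],
  "grip": [-1,-1,-1,-1,-1,-1,-1,-1]
}}

```text
time_s: 22.8
tool_pos: [462.0, -104.8, 96.1]
ee_rot: [-0.016, 1.0, -0.0, 0.0]
wrist_force: [0.9, 0.9, -1.0]
gripper_width: 36.3
finger_force: 60.0
```

Emit:
{"method": "move_arm", "body": {
  "travel": [
    [0,0,1],
    [0,0,1],
    [0,0,1],
    [0,0,1],
    [0,0,1],
    [0,0,1],
    [0,0,1]
  ],
  "rot": [
    [0,0,0],
    [0,0,0],
    [0,0,0],
    [0,0,0],
    [0,0,0],
    [0,0,0],
    [0,0,0]
  ],
  "grip": [-1,-1,0,0.2,1,1,1]
}}

```text
time_s: 23.68
tool_pos: [461.7, -104.8, 94.8]
ee_rot: [-0.016, 1.0, 0.0, -0.0]
wrist_force: [0.1, -0.3, 0.5]
gripper_width: 85.1
finger_force: 0.0
```

Emit:
{"method": "move_arm", "body": {
  "travel": [
    [0,0,-20],
    [0,0,-60],
    [0,0,-110],
    [0,0,-110],
    [0,0,-110],
    [0,0,-110]
  ],
  "rot": [
    [0,0,0],
    [0,0,0],
    [0,0,0],
    [0,0,0],
    [0,0,0],
    [0,0,0]
  ],
  "grip": [1,1,1,1,1,1]
}}

```text
time_s: 24.42
tool_pos: [460.5, -104.5, 203.5]
ee_rot: [-0.016, 1.0, 0.0, -0.002]
wrist_force: [-0.1, -0.0, 0.1]
gripper_width: 85.5
finger_force: 0.0
```

```bash
python3 - <<'E'
from h import *
m=vision.camera_model('wrist');im=vision.get_image('wrist');cv2.imwrite('pics/w8.png',im[:,:,::-1])
I=im.astype(int);r,g,b=I[...,0],I[...,1],I[...,2];G=(g>r+30)&(g>b+15)
c=biggest(G);print(c.min(0),c.max(0),rect(c,m,156))
to([640.7,-112.2,90],90)
E
```

```text
[253 186] [307 247] [ 459.2 -104.2   43.8   37.    14.2]
travel [-180.2  -13.3  112.9] rot [ 0.    -0.003  0.031] az 91.8->90.0 t 24.475 q7 1.78 pos [ 460.6 -104.6  203.5]
```

Emit:
{"method": "move_arm", "body": {
  "travel": [
    [-60,-4,0],
    [-120,-9,0],
    [-180,-13,30],
    [-180,-13,53],
    [-180,-13,53],
    [-180,-13,53]
  ],
  "rot": [
    [0,0,0.03],
    [0,0,0.03],
    [0,0,0.03],
    [0,0,0.03],
    [0,0,0.03],
    [0,0,0.03]
  ],
  "grip": [1,1,1,1,1,1]
}}

```text
time_s: 25.22
tool_pos: [641.2, -112.4, 151.7]
ee_rot: [-0.0, 1.0, -0.0, -0.001]
wrist_force: [0.2, -0.6, 0.7]
gripper_width: 85.6
finger_force: 0.0
```

```bash
python3 - <<'E'
from h import *
m=vision.camera_model('wrist');im=vision.get_image('wrist');cv2.imwrite('pics/w9.png',im[:,:,::-1])
print(proj([[640.7,-112.2,46],[640.7,-112.2,0]],m).round())
V=im.max(2);c=biggest(V<55,(220,100,340,250));print('knob',c.min(0),c.max(0),rect(c,m,46),rect(c,m,34))
t=vision.camera_model('top');print('tin',plane([(374,147)],t,66))
to([640.7,-112.2,-17],90)
E
```

```text
[[279. 193.]
 [279. 179.]]
knob [267 174] [293 204] [ 637.1 -111.1   25.9   21.7    0. ] [ 640.6 -111.1   27.    22.6    0. ]
tin [[ 537.38128197 -203.69109805]]
travel [  1.    0.3 169.5] rot [-0.     0.     0.001] az 90.0->90.0 t 25.275 q7 1.75 pos [ 641.7 -112.5  152.5]
```

View pics/w9.png

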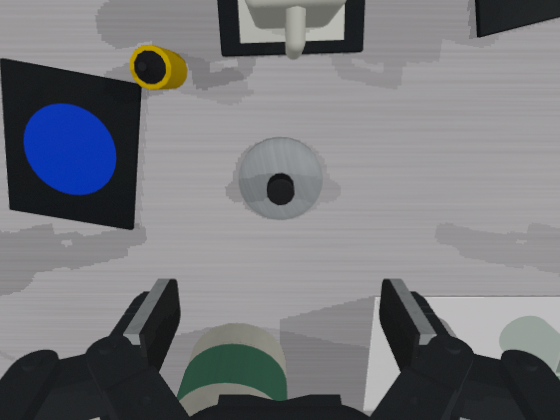

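Emit:
{"method": "move_arm", "body": {
  "travel": [
    [1,0.8,50],
    [1,0.8,100],
    [1,0.8,140],
    [1,0.8,158],
    [1,0.8,166],
    [1,0.8,170],
    [1,0.8,170],
    [1,0.8,170]
  ],
  "rot": [
    [0,0,0],
    [0,0,0],
    [0,0,0],
    [0,0,0],
    [0,0,0],
    [0,0,0],
    [0,0,0],
    [0,0,0]
  ],
  "grip": [1,1,1,1,1,1,1,1]
}}

```text
time_s: 26.28
tool_pos: [641.9, -111.5, -17.1]
ee_rot: [-0.001, 1.0, -0.0, 0.001]
wrist_force: [-0.1, -0.3, 0.1]
gripper_width: 85.3
finger_force: 0.0
```

Emit:
{"method": "move_arm", "body": {
  "travel": [
    [0,0,0],
    [0,0,0],
    [0,0,0],
    [0,0,0],
    [0,0,0],
    [0,0,0],
    [0,0,0],
    [0,0,0]
  ],
  "rot": [
    [0,0,0],
    [0,0,0],
    [0,0,0],
    [0,0,0],
    [0,0,0],
    [0,0,0],
    [0,0,0],
    [0,0,0]
  ],
  "grip": [0,-0.1,-0.2,-0.3,-0.4,-1,-1,-1]
}}

```text
time_s: 27.28
tool_pos: [641.1, -111.4, -18.0]
ee_rot: [-0.001, 1.0, -0.0, 0.0]
wrist_force: [-1.1, 0.4, 2.7]
gripper_width: 22.3
finger_force: 58.6
```

Emit:
{"method": "move_arm", "body": {
  "travel": [
    [0,0,-15],
    [0,0,-60],
    [0,0,-110],
    [0,0,-110],
    [50,50,-110],
    [100,100,-110],
    [150,150,-110],
    [205,206,-110],
    [205,206,-110],
    [205,206,-110]
  ],
  "rot": [
    [0,0,0],
    [0,0,0],
    [0,0,0],
    [0,0,0],
    [0,0,0],
    [0,0,0],
    [0,0,0],
    [0,0,0],
    [0,0,0],
    [0,0,0]
  ],
  "grip": [-1,-1,-1,-1,-1,-1,-1,-1,-1,-1]
}}

```text
time_s: 28.52
tool_pos: [431.7, 96.6, 91.3]
ee_rot: [-0.004, 1.0, 0.0, -0.002]
wrist_force: [0.2, 0.2, -1.9]
gripper_width: 22.4
finger_force: 59.0
```

Emit:
{"method": "move_arm", "body": {
  "travel": [
    [0,0,0],
    [0,0,0],
    [0,0,0]
  ],
  "rot": [
    [0,0,0],
    [0,0,0],
    [0,0,0]
  ],
  "grip": [-1,-1,-1]
}}

```text
time_s: 28.9
tool_pos: [436.7, 93.5, 91.8]
ee_rot: [0.0, 1.0, -0.0, 0.0]
wrist_force: [0.0, 0.1, -1.3]
gripper_width: 22.3
finger_force: 59.0
```

```bash
python3 -c "
from h import *
to([436.2,95,-11.5],90);print(ctrl.get_state()['gripper_width'])"
```

```text
travel [  0.6   1.5 103.3] rot [-0.     0.001 -0.001] az 89.9->90.0 t 28.9 q7 1.39 pos [436.7  93.5  91.8]
22.270463966059953
```

Emit:
{"method": "move_arm", "body": {
  "travel": [
    [0.6,1.5,45],
    [0.6,1.5,80],
    [0.6,1.5,93],
    [0.6,1.5,99],
    [0.6,1.5,102],
    [0.6,1.5,103.5],
    [0.6,1.5,103.5],
    [0.6,1.5,103.5]
  ],
  "rot": [
    [0,0,0],
    [0,0,0],
    [0,0,0],
    [0,0,0],
    [0,0,0],
    [0,0,0],
    [0,0,0],
    [0,0,0]
  ],
  "grip": [-1,-1,-1,-1,-1,-1,-1,-1]
}}

```text
time_s: 29.9
tool_pos: [435.5, 96.0, -11.3]
ee_rot: [-0.001, 1.0, 0.0, 0.0]
wrist_force: [0.8, 0.1, -2.0]
gripper_width: 22.2
finger_force: 59.1
```

Emit:
{"method": "move_arm", "body": {
  "travel": [
    [0,0,0.5],
    [0,0,1],
    [0,0,1],
    [0,0,1],
    [0,0,1],
    [0,0,1],
    [0,0,1]
  ],
  "rot": [
    [0,0,0],
    [0,0,0],
    [0,0,0],
    [0,0,0],
    [0,0,0],
    [0,0,0],
    [0,0,0]
  ],
  "grip": [-1,-1,-0.2,0,1,1,1]
}}

```text
time_s: 30.78
tool_pos: [435.2, 95.9, -12.7]
ee_rot: [-0.001, 1.0, -0.0, -0.0]
wrist_force: [0.2, -1.0, 0.1]
gripper_width: 85.6
finger_force: 0.0
```

Emit:
{"method": "move_arm", "body": {
  "travel": [
    [0,0,-20],
    [0,0,-60],
    [0,0,-120],
    [0,0,-180],
    [0,0,-230],
    [0,0,-230],
    [0,0,-230],
    [0,0,-230]
  ],
  "rot": [
    [0,0,0],
    [0,0,0],
    [0,0,0],
    [0,0,0],
    [0,0,0],
    [0,0,0],
    [0,0,0],
    [0,0,0]
  ],
  "grip": [1,1,1,1,1,1,1,1]
}}

```text
time_s: 31.78
tool_pos: [433.8, 95.5, 215.8]
ee_rot: [-0.001, 1.0, -0.001, -0.002]
wrist_force: [0.6, -0.2, -0.4]
gripper_width: 85.3
finger_force: 0.0
```

```bash
python3 - <<'E'
from h import *
m=vision.camera_model('wrist');im=vision.get_image('wrist');cv2.imwrite('pics/w10.png',im[:,:,::-1])
print(proj([[436,95,52]],m).round());V=im.max(2);c=biggest(V<55,(240,140,320,250));print('knob',c.min(0),c.max(0),rect(c,m,40))
to([428,-307,210],90)
E
```

```text
[[278. 179.]]
knob [240 192] [319 234] [476.2  96.2  84.   47.3 -89.9]
travel [   6.4 -402.5    6.3] rot [-0.001 -0.003  0.001] az 90.1->90.0 t 31.825 q7 1.33 pos [433.9  95.5 215.8]
```

Emit:
{"method": "move_arm", "body": {
  "travel": [
    [1,-60,0],
    [2,-120,0],
    [3,-180,0],
    [4,-240,0],
    [5,-300,0],
    [6,-360,0],
    [6,-402,20],
    [6,-402,30],
    [6,-402,30],
    [6,-402,30]
  ],
  "rot": [
    [0,0,0],
    [0,0,0],
    [0,0,0],
    [0,0,0],
    [0,0,0],
    [0,0,0],
    [0,0,0],
    [0,0,0],
    [0,0,0],
    [0,0,0]
  ],
  "grip": [1,1,1,1,1,1,1,1,1,1]
}}

```text
time_s: 33.08
tool_pos: [429.9, -304.3, 187.0]
ee_rot: [-0.002, 1.0, 0.001, -0.0]
wrist_force: [-0.1, 0.2, 0.0]
gripper_width: 85.4
finger_force: 0.0
```

Emit:
{"method": "move_arm", "body": {
  "travel": [
    [0,0,0],
    [0,0,0],
    [0,0,0]
  ],
  "rot": [
    [0,0,0],
    [0,0,0],
    [0,0,0]
  ],
  "grip": [1,1,1]
}}

```text
time_s: 33.45
tool_pos: [430.0, -305.8, 187.7]
ee_rot: [-0.001, 1.0, -0.0, 0.0]
wrist_force: [-0.3, -0.6, -0.8]
gripper_width: 85.7
finger_force: 0.0
```

```bash
python3 - <<'E'
from h import *
m=vision.camera_model('wrist');im=vision.get_image('wrist');cv2.imwrite('pics/w11.png',im[:,:,::-1])
I=im.astype(int);r,g,b=I[...,0],I[...,1],I[...,2];B=(b>r+50)&(b>g+50)
c=biggest(B,(150,60,420,330));print(c.min(0),c.max(0),'at z0/85/150',[rect(c,m,z).tolist() for z in(0,85,150)])
print('axis px',proj([[428,-307,z] for z in(0,85,150)],m).round(0).tolist())
L=b[B];print(np.percentile(L,[10,50,90]))
c=biggest(B&(b>np.percentile(L,50)),(150,60,420,330));print(c.min(0),c.max(0))
for y in range(c.min(),260,8):
  x=np.where(B[y,150:420])[0]
  if len(x):print(y,x.min()+150,x.max()+150,end=';')
to([428,-307,75],90)
E
```

```text
[242 141] [313 241] at z0/85/150 [[454.4, -307.6, 108.3, 76.9, -21.5], [428.6, -307.0, 83.1, 59.0, -21.5], [408.9, -306.6, 63.8, 45.3, -21.5]]
axis px [[278.0, 169.0], [277.0, 192.0], [276.0, 221.0]]
[135. 186. 232.]
[243 184] [313 241]
184 243 312;192 242 313;200 244 312;208 248 308;216 254 302;224 255 300;232 259 296;240 270 285;travel [  2.   -1.1 112.6] rot [-0.     0.001  0.002] az 90.1->90.0 t 33.5 q7 2.31 pos [ 429.9 -305.9  187.6]
```

View pics/w11.png

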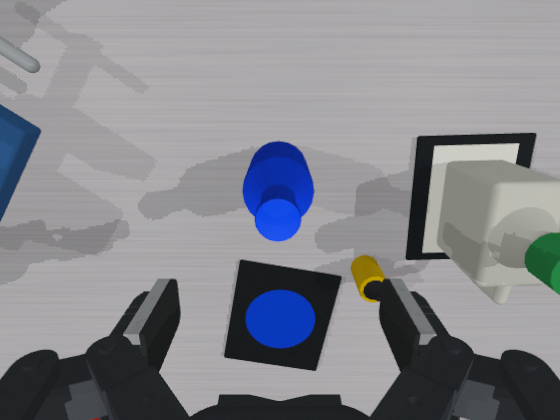

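Emit:
{"method": "move_arm", "body": {
  "travel": [
    [3.5,-0.4,20],
    [3.5,-0.4,50],
    [3.5,-0.4,80],
    [3.5,-0.4,100],
    [3.5,-0.4,108],
    [3.5,-0.4,111.5],
    [3.5,-0.4,111.5],
    [3.5,-0.4,111.5]
  ],
  "rot": [
    [0,0,0],
    [0,0,0],
    [0,0,0],
    [0,0,0],
    [0,0,0],
    [0,0,0],
    [0,0,0],
    [0,0,0]
  ],
  "grip": [1,1,1,1,1,1,1,1]
}}

```text
time_s: 34.5
tool_pos: [426.7, -306.8, 76.5]
ee_rot: [-0.001, 1.0, -0.0, 0.001]
wrist_force: [0.7, 0.1, -0.6]
gripper_width: 85.3
finger_force: 0.0
```

Emit:
{"method": "move_arm", "body": {
  "travel": [
    [0,0,0],
    [0,0,0],
    [0,0,0],
    [0,0,0],
    [0,0,0],
    [0,0,0],
    [0,0,0],
    [0,0,0],
    [0,0,0],
    [0,0,0]
  ],
  "rot": [
    [0,0,0],
    [0,0,0],
    [0,0,0],
    [0,0,0],
    [0,0,0],
    [0,0,0],
    [0,0,0],
    [0,0,0],
    [0,0,0],
    [0,0,0]
  ],
  "grip": [0.2,0,-0.1,-0.2,-0.25,-0.3,-0.4,-1,-1,-1]
}}

```text
time_s: 35.75
tool_pos: [426.4, -306.8, 76.0]
ee_rot: [-0.001, 1.0, -0.0, 0.0]
wrist_force: [-0.8, -1.4, 4.5]
gripper_width: 29.0
finger_force: 58.9
```

Emit:
{"method": "move_arm", "body": {
  "travel": [
    [0,0,-8],
    [0,0,-20],
    [0,0,-20],
    [0,0,-20]
  ],
  "rot": [
    [0,0,0],
    [0,0,0],
    [0,0,0],
    [0,0,0]
  ],
  "grip": [-1,-1,-1,-1]
}}

```text
time_s: 36.25
tool_pos: [426.2, -306.2, 95.9]
ee_rot: [-0.001, 1.0, 0.0, 0.0]
wrist_force: [-0.3, -0.2, -4.2]
gripper_width: 29.1
finger_force: 59.3
```

```bash
python3 - <<'E'
from h import *
s=ctrl.get_state();print(s['gripper_width'],s['finger_force'],s['wrist_force'])
m=vision.camera_model('wrist');im=vision.get_image('wrist')
I=im.astype(int);r,g,b=I[...,0],I[...,1],I[...,2];B=(b>r+50)&(b>g+50)
c=biggest(B,(150,60,420,420));print(c.min(0),c.max(0))
for y in range(c.min(0)[1],c.max(0)[1],10):
  x=np.where(B[y,150:420])[0];print(y,x.min()+150,x.max()+150,end=';')
to([613,-305,180],90)
E
```

```text
29.06154477975404 59.30487463250756 [-0.34397919 -0.19730636 -4.24048256]
[224 169] [335 400]
169 276 281;179 253 306;189 244 313;199 240 318;209 237 321;219 233 325;229 230 328;239 227 331;249 225 333;259 224 334;269 226 332;279 248 311;289 248 310;299 250 309;309 245 314;319 241 318;329 239 319;339 238 321;349 239 319;359 244 314;369 240 321;379 237 324;389 238 322;399 271 288;travel [-187.     0.9  -84.4] rot [ 0.    -0.     0.001] az 90.1->90.0 t 36.3 q7 2.40 pos [ 426.  -306.2   95.7]
```

Emit:
{"method": "move_arm", "body": {
  "travel": [
    [0,0,-40],
    [0,0,-80],
    [0,0,-80],
    [-30,0,-80],
    [-70,0,-80],
    [-110,0,-80],
    [-150,0,-80],
    [-180,1,-80],
    [-187,1,-80],
    [-187,1,-80]
  ],
  "rot": [
    [0,0,0],
    [0,0,0],
    [0,0,0],
    [0,0,0],
    [0,0,0],
    [0,0,0],
    [0,0,0],
    [0,0,0],
    [0,0,0],
    [0,0,0]
  ],
  "grip": [-1,-1,-1,-1,-1,-1,-1,-1,-1,-1]
}}

```text
time_s: 37.55
tool_pos: [611.4, -304.8, 174.1]
ee_rot: [-0.001, 1.0, 0.001, -0.002]
wrist_force: [-0.2, 0.6, -2.8]
gripper_width: 29.0
finger_force: 59.9
```

Emit:
{"method": "move_arm", "body": {
  "travel": [
    [0,0,0],
    [0,0,0],
    [0,0,0]
  ],
  "rot": [
    [0,0,0],
    [0,0,0],
    [0,0,0]
  ],
  "grip": [-1,-1,-1]
}}

```text
time_s: 37.92
tool_pos: [612.5, -305.5, 176.1]
ee_rot: [-0.0, 1.0, 0.0, 0.0]
wrist_force: [-0.6, 0.5, -3.3]
gripper_width: 28.7
finger_force: 59.9
```

```bash
python3 -c "
from h import *
to([613,-305,82.5],90)"
```

```text
travel [-0.5  0.5 93.6] rot [0. 0. 0.] az 90.0->90.0 t 37.925 q7 2.19 pos [ 612.5 -305.5  176.1]
```

Emit:
{"method": "move_arm", "body": {
  "travel": [
    [-0.5,0.5,35],
    [-0.5,0.5,65],
    [-0.5,0.5,80],
    [-0.5,0.5,87],
    [-0.5,0.5,91],
    [-0.5,0.5,93],
    [-0.5,0.5,93.5],
    [-0.5,0.5,93.5]
  ],
  "rot": [
    [0,0,0],
    [0,0,0],
    [0,0,0],
    [0,0,0],
    [0,0,0],
    [0,0,0],
    [0,0,0],
    [0,0,0]
  ],
  "grip": [-1,-1,-1,-1,-1,-1,-1,-1]
}}

```text
time_s: 38.92
tool_pos: [614.0, -304.9, 82.8]
ee_rot: [-0.001, 1.0, -0.0, 0.0]
wrist_force: [-0.2, -0.0, -3.9]
gripper_width: 28.7
finger_force: 59.9
```

Emit:
{"method": "move_arm", "body": {
  "travel": [
    [0,0,0.5],
    [0,0,1],
    [0,0,1],
    [0,0,1]
  ],
  "rot": [
    [0,0,0],
    [0,0,0],
    [0,0,0],
    [0,0,0]
  ],
  "grip": [-1,-1,-1,-1]
}}

```text
time_s: 39.42
tool_pos: [614.1, -305.2, 82.1]
ee_rot: [-0.001, 1.0, -0.0, 0.001]
wrist_force: [-1.6, 0.4, 3.0]
gripper_width: 28.9
finger_force: 60.2
```

Touched down (force rose from −4 to +3 N). Release, rise and check from the top and scene cameras numerically.

Emit:
{"method": "move_arm", "body": {
  "travel": [
    [0,0,0],
    [0,0,0],
    [0,0,0],
    [0,0,0],
    [0,0,0],
    [0,0,0]
  ],
  "rot": [
    [0,0,0],
    [0,0,0],
    [0,0,0],
    [0,0,0],
    [0,0,0],
    [0,0,0]
  ],
  "grip": [-0.2,0,0.2,1,1,1]
}}

```text
time_s: 40.17
tool_pos: [613.7, -304.8, 81.3]
ee_rot: [-0.001, 1.0, -0.0, 0.0]
wrist_force: [-0.9, -0.9, 0.5]
gripper_width: 85.5
finger_force: 0.0
```

Emit:
{"method": "move_arm", "body": {
  "travel": [
    [0,0,-20],
    [0,0,-60],
    [0,0,-110],
    [0,0,-110],
    [0,0,-110],
    [0,0,-110]
  ],
  "rot": [
    [0,0,0],
    [0,0,0],
    [0,0,0],
    [0,0,0],
    [0,0,0],
    [0,0,0]
  ],
  "grip": [1,1,1,1,1,1]
}}

```text
time_s: 40.92
tool_pos: [612.8, -304.0, 190.2]
ee_rot: [-0.001, 1.0, 0.001, -0.001]
wrist_force: [0.3, 0.8, -0.2]
gripper_width: 85.6
finger_force: 0.0
```

```bash
python3 - <<'E'
from h import *
m=vision.camera_model('wrist');im=vision.get_image('wrist')
I=im.astype(int);r,g,b=I[...,0],I[...,1],I[...,2];B=(b>r+50)&(b>g+50)
c=biggest(B,(150,60,420,300));print(c.min(0),c.max(0),'exp lip/base/disc',proj([[613,-305,156],[613,-305,91],[613,-305,6]],m).round(0).tolist())
for y in range(c.min(0)[1],c.max(0)[1],8):
  x=np.where(B[y,150:420])[0];print(y,x.min()+150,x.max()+150,end=';')
print()
t=vision.camera_model('top');T=vision.get_image('top').astype(int);r,g,b=T[...,0],T[...,1],T[...,2];G=(g>r+40)&(g>b+20);red=(r>g+60)&(r>b+60)
print('cap',rect(biggest(G,(270,120,370,230)),t,156));V=T.max(2)
k=biggest((V<45),(215,180,250,215));print('knob',rect(k,t,46))
# tin/padlock check by colour centroid vs first picture
F=cv2.imread('pics/top0.png')[:,:,::-1].astype(int)
for n,(x0,y0,x1,y1) in dict(tin=(355,135,392,168),pad=(165,130,200,165)).items():
  for A in(F,T):
    q=A[y0:y1,x0:x1];k=(q[...,0]>q[...,2]+60);print(n,np.argwhere(k).mean(0).round(1),k.sum())
E
```

```text
[238 131] [318 250] exp lip/base/disc [[277.0, 227.0], [277.0, 197.0], [278.0, 172.0]]
131 270 286;139 254 303;147 246 311;155 241 315;163 239 318;171 238 318;179 239 317;187 242 315;195 242 313;203 242 313;211 244 311;219 249 306;227 254 300;235 256 300;243 261 294;
cap [463.8 -97.7  40.6  25.3 -14.7]
knob [435.2  95.2  19.1  16.6   0.8]
tin [14.6 16.7] 164
tin [nan nan] 0
pad [19.9 14.4] 226
pad [20.  14.5] 235<stdin>:15: RuntimeWarning: Mean of empty slice.
  ret = um.true_divide(
```

Emit:
{"method": "move_arm", "body": {
  "travel": [
    [0,0,-50],
    [0,60,-50],
    [0,120,-50],
    [0,180,-50],
    [0,240,-50],
    [0,300,-50],
    [0,360,-50],
    [0,420,-50],
    [0,480,-50],
    [0,540,-50]
  ],
  "rot": [
    [0,0,0],
    [0,0,0],
    [0,0,0],
    [0,0,0],
    [0,0,0],
    [0,0,0],
    [0,0,0],
    [0,0,0],
    [0,0,0],
    [0,0,0]
  ],
  "grip": [1,1,1,1,1,1,1,1,1,1]
}}

```text
time_s: 42.28
tool_pos: [612.5, 237.0, 240.5]
ee_rot: [-0.001, 1.0, -0.0, -0.001]
wrist_force: [1.0, -0.7, -0.1]
gripper_width: 85.3
finger_force: 0.0
```

Emit:
{"method": "move_arm", "body": {
  "travel": [
    [40,50,0],
    [80,100,0],
    [120,150,0],
    [160,200,0],
    [200,250,0],
    [240,300,0],
    [280,330,0],
    [280,330,0],
    [280,330,0]
  ],
  "rot": [
    [0,0,0],
    [0,0,0],
    [0,0,0],
    [0,0,0],
    [0,0,0],
    [0,0,0],
    [0,0,0],
    [0,0,0],
    [0,0,0]
  ],
  "grip": [1,1,1,1,1,1,1,1,1]
}}

```text
time_s: 43.4
tool_pos: [332.7, 564.2, 240.4]
ee_rot: [-0.001, 1.0, -0.001, 0.0]
wrist_force: [0.2, -0.4, 0.8]
gripper_width: 85.2
finger_force: 0.0
```

```bash
python3 - <<'E'
from h import *
s=ctrl.get_state();print(s['time_s'],s['tool_pos'])
t=vision.camera_model('top');im=vision.get_image('top');T=im.astype(int);r,g,b=T[...,0],T[...,1],T[...,2];G=(g>r+40)&(g>b+20)
print('cap',rect(biggest(G,(270,120,370,230)),t,156));V=T.max(2);S=cv2.cvtColor(im,cv2.COLOR_RGB2HSV)[...,1]
k=biggest((V<45),(215,180,250,215));print('knob',rect(k,t,46))
c=biggest((S<110)&(V>60),(105,172,157,236));print('can',c.min(0),c.max(0))
red=(r>g+60)&(r>b+60);q=red[165:245,95:165];hole=cv2.morphologyEx(red.astype(np.uint8),cv2.MORPH_CLOSE,np.ones((15,15)));print('matC outer',rect(biggest(hole,(95,165,165,245)),t,6))
nr=(hole>0)&~red;nr[:165]=0;nr[245:]=0;nr[:,:95]=0;nr[:,165:]=0
p=np.argwhere(nr)[:,::-1].astype(float);print('can grey ends',rect(np.array(p),t,18),len(p))
F=cv2.imread('pics/top0.png')[:,:,::-1].astype(int)
for n,(x0,y0,x1,y1) in dict(tin=(355,135,392,168),pad=(165,130,200,165)).items():
  for A in(F,T):
    q=A[y0:y1,x0:x1];k=(q[...,0]>q[...,2]+60);print(n,np.argwhere(k).mean(0).round(1),k.sum())
E
```

```text
43.4 [332.6743372  564.2261396  240.43558293]
cap [ 462.6 -102.6   39.4   34.4  -44.8]
knob [435.3  95.2  22.4  19.1  45.1]
can [116 211] [144 227]
matC outer [424.5 314.  115.8  83.3  12.3]
can grey ends [424.2 313.   95.8  59.5  12.5] 673
tin [14.6 16.7] 164
tin [14.7 16.6] 162
pad [19.9 14.4] 226
pad [20.  14.5] 222
```

All four are within about 2 mm of their mat centres and the can is at 12.5° as the mat is. The bystanders have not moved, so I'm handing in.

```bash
python3 -c "
from plant import ctrl
print(ctrl.sign_off())"
```

```text
the job is handed in; nothing more can be done
None
```

The job is handed in after about 43 s of robot time: the bottle, can, jug and lid stand released on their own mats, each within about 2 mm of centre by the last camera check. The tin and padlock are unmoved; the sign-off gave no verdict.

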